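Put the balance weights away and shut their drawer

ROBOT

A 6-joint arm with a two-finger parallel gripper is mounted at the origin on the work surface. World frame = base frame: x ahead of the robot, y to its left, z up, the work surface at z = 0. Lengths are in mm, angles in rad, forces in N, time in s.
With the tool pointing down it reaches from about 400 to 825 mm from the base axis. Payload 7 kg.
Tool frame: the origin (TCP) lies at the very end of the fingers, on their centre line; the grasp point (between the pads) lies 19 mm behind it; z points along the fingers, y is the line along which they close (so a half turn about z gives the same grasp; the last joint's range is limited). The gripper opens to 88 mm and grips with 3 to 60 N. Pads are 19 mm wide; open, the fingers measure 130 mm over their backs; the gripper's body (78 mm by 193 mm) begins 47 mm behind the grasp point.
Start: joints at [-0.931, 0.359, 0.012, 0, -1.224, -0.288], TCP at [232.57, -633.645, 226.561] pointing down, gripper open.
Joint ranges: [-3.07, 3.07], [-1.43, 2.12], [-1.02, 1.25], [-3.03, 1.67], [-3.05, -0], [-3.03, 3.03]. Speed limits (rad/s): [2.39, 2.39, 3.01, 3.14, 3.14, 3.14].

INTERFACE

Orientations are given as a unit quaternion [x, y, z, w].
In Python, from plant import bot gives the robot as it stands. Calls block until the motion is done:
- bot.move_ptp(position, orientation): joint-space move of the TCP to a pose.
- bot.line_to(position, velocity=150, ori=None): straight line of the TCP; ori=None keeps the orientation; velocity is the mean speed in mm/s.
- bot.move_joints(angles): joint-space move.
- bot.move_gripper(opening, force=None): finger opening in mm; force is the grip in N (None keeps the last); returns when the fingers have stopped.
- bot.pause(seconds).
- bot.solve_ik(position, orientation): joint angles nearest the present ones, or None.
- bot.read_state(): the state.
- bot.camera(name): name is "scene" or "top" or "wrist"; returns the picture (480x640x3 uint8, red, green, blue); there is no depth.
- bot.get_calibration(name): a dict with "fx", "fy", "cx", "cy" (pixels), "view" (4x4, takes a point from world to camera coordinates); the wrist camera has in their place "T_tool_cam" (4x4, takes a point from camera to tool coordinates, whose origin is the TCP and whose axes are the flange's). Camera axes: x right, y up, looking along -z (the intrinsics and any distortion apply to the point x, -y, -z); pixel columns grow to the right and rows downward; lengths in mm; the calibration is good to about 2 mm. A picture is of the moment at which its call begins: read the wrist's pose just before it. get_calibration takes no time and is no camera call.
A pose or a line that the arm cannot do raises bot.Unreachable and nothing moves.
- bot.close_job(): hands the job in; it is judged then, once.
The state is a dict: "t": time; "joint_pos": joint angles; "qvel": joint speeds; "tau": joint torques, N m; "tcp_pos": TCP position; "eef_rot": TCP orientation; "contact_force": force on the tool from outside, world axes, zero at the start; "moment": the same for the moment, N m; "width": finger opening in mm; "finger_force": force on a finger pad.
Only numpy, scipy, OpenCV 4.12 (cv2) and the standard library are available. Lean on these libraries where they do the work, as an engineer would, in place of code of your own. Each camera call takes 0.05 s, during which the arm holds its last target. There are 200 camera calls.

TASK

Tidy up after weighing: take the steel cup out of the open weight drawer and set it gently upright, wholly on the balance pan. Then put the brass weights that are on the bench into their own pockets in the drawer, one after another from the largest to the smallest, each right down in the pocket of its own size (largest at the robot's left, smallest at the right; the pocket of a missing weight stays empty). Last, push the drawer in without slamming until it clicks over its catch and sits fully home; knock nothing over.

Things in the scene. Friction and masses are not known exactly. Their poses are not given: they have to be found in the camera images.
- drawer (a joint): How far the weight drawer is out, in m: 0 fully home, 0.15 fully out. It slides along the cabinet's x axis (out is -x, towards the robot): 1 N friction plus 14 N per m/s. A sprung catch resists from 17 mm short of home with up to about 7 N more; 6 mm short of home it is passed and pulls the drawer home and holds it. Let go earlier, it springs back ajar. Pulling open again takes about 4 N.
- handle (a point): Middle of the drawer's handle, a level steel bar 11 mm thick and 110 mm long, parallel to the drawer's front, its axis 35 mm out from the front panel and 64 mm above the bench; axes as the drawer's (x points into the cabinet, z up). The wooden front panel is 272 mm wide, 14 mm thick, its top edge 83 mm above the bench.
- cabinet: Low grey bench-top cabinet, 235 deep x 276 wide x 90 mm high, fixed to the bench; origin at the middle of its underside, x axis from the mouth (117 mm before the origin) to the back, z up. The roof's underside is 80 mm above the bench. A flat pad of paper and a pen (up to 10 mm high) lie fixed on top of it.
- pan (a point): Centre of the top face of the balance's round steel pan, 112 mm across, 46 mm above the bench.
- balance: Small black balance, fixed, 170 x 130 mm, body 38 mm high; origin at the middle of its underside; the pan's centre is 20 mm towards its +x; the display is towards its -x.
- cup: Open steel weighing cup, 58 mm across outside, 60 mm high, wall 2.5 mm, about 120 g; origin at the centre of its underside, z up. At the start it stands in the drawer on top of the black insert, over the pockets, too tall to pass under the cabinet's roof.
- weight1: Brass balance weight, the largest of the five (may be absent): upright cylinder 44 mm across and 33 mm high, above it a neck 10 mm across and 8 mm high and a knob 16 mm across and 10 mm high, 51 mm tall in all; about 440 g. Origin at the centre of its underside, z up.
- weight2: Brass balance weight, the second largest of the five (may be absent): upright cylinder 38 mm across and 29 mm high, above it a neck 10 mm across and 8 mm high and a knob 16 mm across and 10 mm high, 47 mm tall in all; about 300 g. Origin at the centre of its underside, z up.
- weight3: Brass balance weight, the middle-sized of the five (may be absent): upright cylinder 32 mm across and 25 mm high, above it a neck 10 mm across and 8 mm high and a knob 16 mm across and 10 mm high, 43 mm tall in all; about 190 g. Origin at the centre of its underside, z up.
- weight4: Brass balance weight, the second smallest of the five (may be absent): upright cylinder 26 mm across and 21 mm high, above it a neck 10 mm across and 8 mm high and a knob 16 mm across and 10 mm high, 39 mm tall in all; about 120 g. Origin at the centre of its underside, z up.
- weight5: Brass balance weight, the smallest of the five (may be absent): upright cylinder 22 mm across and 18 mm high, above it a neck 10 mm across and 8 mm high and a knob 16 mm across and 10 mm high, 36 mm tall in all; about 80 g. Origin at the centre of its underside, z up.
- pocket1 (a point): Centre of the mouth of the round pocket for weight 1, in the top face of the black insert in the drawer: 48 mm across, 10 mm deep, mouth chamfered 2 mm. Five in one row across the drawer, largest at the robot's left (+y). Axes as the drawer's (x into the cabinet, z up). The insert's top is 33 mm above the bench, the tray's sides 36 mm; the row lies 74 mm behind the front panel's outer face.
- pocket2 (a point): Centre of the mouth of the round pocket for weight 2, in the top face of the black insert in the drawer: 42 mm across, 10 mm deep, mouth chamfered 2 mm. Five in one row across the drawer, largest at the robot's left (+y). Axes as the drawer's (x into the cabinet, z up). The insert's top is 33 mm above the bench, the tray's sides 36 mm; the row lies 74 mm behind the front panel's outer face.
- pocket3 (a point): Centre of the mouth of the round pocket for weight 3, in the top face of the black insert in the drawer: 36 mm across, 10 mm deep, mouth chamfered 2 mm. Five in one row across the drawer, largest at the robot's left (+y). Axes as the drawer's (x into the cabinet, z up). The insert's top is 33 mm above the bench, the tray's sides 36 mm; the row lies 74 mm behind the front panel's outer face.
- pocket4 (a point): Centre of the mouth of the round pocket for weight 4, in the top face of the black insert in the drawer: 30 mm across, 10 mm deep, mouth chamfered 2 mm. Five in one row across the drawer, largest at the robot's left (+y). Axes as the drawer's (x into the cabinet, z up). The insert's top is 33 mm above the bench, the tray's sides 36 mm; the row lies 74 mm behind the front panel's outer face.
- pocket5 (a point): Centre of the mouth of the round pocket for weight 5, in the top face of the black insert in the drawer: 26 mm across, 10 mm deep, mouth chamfered 2 mm. Five in one row across the drawer, largest at the robot's left (+y). Axes as the drawer's (x into the cabinet, z up). The insert's top is 33 mm above the bench, the tray's sides 36 mm; the row lies 74 mm behind the front panel's outer face.
- stopper: Bystander: black rubber stopper, 30 mm high, 30 to 38 mm across; origin under its centre.
- bottle1: Bystander: white plastic bottle, 68 mm across, 170 mm high; origin under its centre.
- bottle2: Bystander: white plastic bottle, 68 mm across, 150 mm high; origin under its centre.
- beaker: Bystander: glass beaker, 60 mm across, 75 mm high; origin under its centre.
- funnel: Bystander: brass funnel standing on its wide mouth, 70 mm across, 75 mm high; origin under its centre.
There are look-alikes about, which are no part of the job. What is shaped like the weight3 but blue, pink or red is not meant.

How it is judged (in metres and radians):
On the way, in this order (a step that is already met when the one before it is completed fails the run):
1. the steel cup stands upright, wholly on the balance pan, let go (horizontal distance between cup and pan below 0.03 m and z of cup in the frame of pan between -0.004 and 0.006 m and angle between cup's own z axis and vertical below 0.1 rad and linear speed of cup below 0.05 m/s and contact force between the fingers and cup below 0.2 N), for 0.2 s.
2. weight 1 (largest), if present, sits upright at the bottom of pocket 1, let go (horizontal distance between weight1 and pocket1 below 0.006 m and z of weight1 in the frame of pocket1 below -0.006 m and angle between weight1's own z axis and vertical below 0.12 rad and linear speed of weight1 below 0.05 m/s and contact force between the fingers and weight1 below 0.2 N), for 0.2 s.
3. weight 2 (second largest), if present, sits upright at the bottom of pocket 2, let go (horizontal distance between weight2 and pocket2 below 0.006 m and z of weight2 in the frame of pocket2 below -0.006 m and angle between weight2's own z axis and vertical below 0.12 rad and linear speed of weight2 below 0.05 m/s and contact force between the fingers and weight2 below 0.2 N), for 0.2 s.
4. weight 3 (middle-sized), if present, sits upright at the bottom of pocket 3, let go (horizontal distance between weight3 and pocket3 below 0.006 m and z of weight3 in the frame of pocket3 below -0.006 m and angle between weight3's own z axis and vertical below 0.12 rad and linear speed of weight3 below 0.05 m/s and contact force between the fingers and weight3 below 0.2 N), for 0.2 s.
5. weight 4 (second smallest), if present, sits upright at the bottom of pocket 4, let go (horizontal distance between weight4 and pocket4 below 0.006 m and z of weight4 in the frame of pocket4 below -0.006 m and angle between weight4's own z axis and vertical below 0.12 rad and linear speed of weight4 below 0.05 m/s and contact force between the fingers and weight4 below 0.2 N), for 0.2 s.
6. weight 5 (smallest), if present, sits upright at the bottom of pocket 5, let go (horizontal distance between weight5 and pocket5 below 0.006 m and z of weight5 in the frame of pocket5 below -0.006 m and angle between weight5's own z axis and vertical below 0.12 rad and linear speed of weight5 below 0.05 m/s and contact force between the fingers and weight5 below 0.2 N), for 0.2 s.
7. the drawer is pushed home past its catch (value of joint drawer below 0.003 m), for 0.2 s.
At the end, for the whole second after the job is handed in: Cup upright on the pan, its centre within 30 mm of the pan's centre; every weight present upright in its own pocket, within 6 mm of the pocket's centre and at least 6 mm below its mouth; drawer within 3 mm of fully home; nothing knocked over; everything let go and at rest (horizontal distance between cup and pan below 0.03 m and z of cup in the frame of pan between -0.004 and 0.006 m and angle between cup's own z axis and vertical below 0.1 rad and horizontal distance between weight1 and pocket1 below 0.006 m and z of weight1 in the frame of pocket1 below -0.006 m and angle between each of weight1, weight2, weight3, weight4, weight5's own z axis and vertical below 0.12 rad and horizontal distance between weight2 and pocket2 below 0.006 m and z of weight2 in the frame of pocket2 below -0.006 m and horizontal distance between weight3 and pocket3 below 0.006 m and z of weight3 in the frame of pocket3 below -0.006 m and horizontal distance between weight4 and pocket4 below 0.006 m and z of weight4 in the frame of pocket4 below -0.006 m and horizontal distance between weight5 and pocket5 below 0.006 m and z of weight5 in the frame of pocket5 below -0.006 m and value of joint drawer below 0.003 m and linear speed of cup below 0.02 m/s and angle between each of stopper, bottle1, bottle2, beaker, funnel's own z axis and vertical below 0.3 rad); the robot touches nothing.
It fails at once if a bottle, the beaker, the funnel or the stopper is knocked over (angle between any of stopper, bottle1, bottle2, beaker, funnel's own z axis and vertical above 0.7 rad).
It fails at once if the drawer is slammed (faster than 0.5 m/s inward) (velocity of joint drawer below -0.5 m/s).
It fails at once if the cup is banged or pressed onto the balance with more than 40 N (contact force between cup and balance above 40 N).
Of weight1, weight2, weight3, weight4, weight5 only 3 to 5 are there at a start; the rules pass over those that are not, and their reading is None.
At some moment in a run one of weight1, weight2, weight3 may be knocked a few centimetres aside while the robot is not near it.
It also fails if it takes over 210 s, if anything falls off the work surface, if the arm or the gripper's body presses on something with over 40 N, if the wrist force passes 120 N, or if a joint passes its speed limit or range.

## Working session

There is one attempt and no reset: what is moved stays moved. The work goes in short steps, each a Python script; the robot and the scene stay as the last script left them, time stands still between calls to the robot, and variables do not carry over. Pictures are saved under pics/ and viewed, at most 14 in all, crops included, and the job is handed in when it is done.

```bash
ls; mkdir -p pics; python3 - <<'E'
from plant import bot
import cv2
for n in ("top","scene"):
    im=bot.camera(n); cv2.imwrite(f"pics/{n}0.png",im[:,:,::-1])
    c=bot.get_calibration(n); print(n,c)
print(bot.get_calibration("wrist")); print(bot.read_state())
E
```

```text
pics
top {'fx': 583.0405315621897, 'fy': 583.0405315621897, 'cx': 318.9543185696397, 'cy': 240.85201453606453, 'view': array([[ 4.90511091e-03, -9.99894380e-01, -1.36809319e-02,
         3.06192900e+01],
       [ 9.92802152e-01,  3.23223284e-03,  1.19722342e-01,
        -5.52199688e+02],
       [-1.19665477e-01, -1.41697100e-02,  9.92713147e-01,
        -1.27019601e+03],
       [ 0.00000000e+00,  0.00000000e+00,  0.00000000e+00,
         1.00000000e+00]])}
scene {'fx': 520.0949887798184, 'fy': 520.0949887798184, 'cx': 321.0219919978428, 'cy': 234.43054895142484, 'view': array([[ 2.16488607e-01,  9.76201617e-01, -1.27705106e-02,
        -1.59884243e+02],
       [-7.49608105e-01,  1.74589778e-01,  6.38440364e-01,
         3.56976847e+02],
       [ 6.25476116e-01, -1.28642187e-01,  7.69565342e-01,
        -1.44178450e+03],
       [ 0.00000000e+00,  0.00000000e+00,  0.00000000e+00,
         1.00000000e+00]])}
{'fx': 422.24386495875393, 'fy': 422.24386495875393, 'cx': 324.5764097377663, 'cy': 235.8895210768905, 'T_tool_cam': array([[ 2.39961869e-04,  9.64181401e-01,  2.65243604e-01,
     
[... 268 characters left out ...]
0e+00]])}
{'t': 0.1, 'joint_pos': array([-9.30852005e-01,  3.59343122e-01,  1.11433879e-02, -2.79633841e-04,
       -1.22409213e+00, -2.88072942e-01]), 'qvel': array([-0.00061287, -0.00163835,  0.00138005,  0.00106261, -0.00145188,
       -0.00142369]), 'tau': array([ 4.44035140e-04, -5.84162164e+01,  2.93753707e+01,  7.01552868e+00,
        1.01687363e-02, -7.44219960e-05]), 'tcp_pos': array([ 232.44064205, -633.25371602,  225.70047623]), 'eef_rot': array([-1.74982536e-01,  9.84571245e-01,  7.27537388e-04, -2.17091620e-04]), 'contact_force': array([0.47595799, 0.23022995, 0.06183854]), 'moment': array([ 0.01459501,  0.04091256, -0.03657894]), 'finger_force': 0.0, 'width': 87.79658132152383}
```

View pics/top0.png

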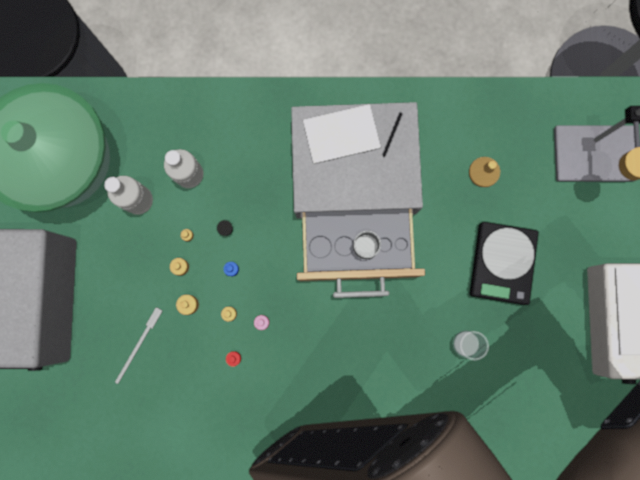

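View pics/scene0.png

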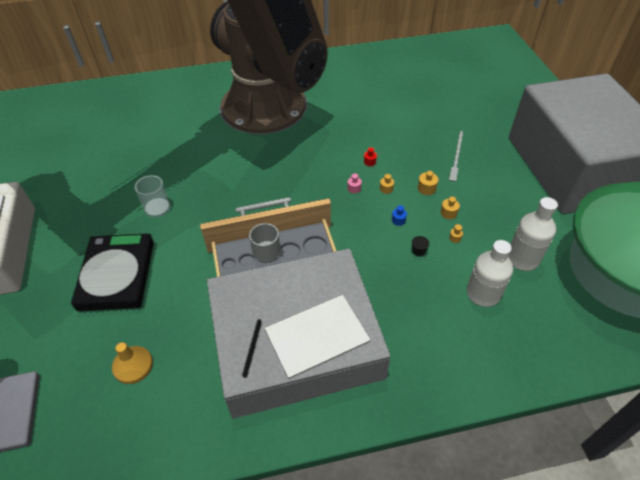

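The top view shows four brass weights at about (186,305), (179,267), (228,314) and (186,235). The cup is at (366,245) over pocket 3, the pan at (508,253), and the handle at (360,288). The blue, pink and red items are decoys. The scene view agrees with this.

```bash
cat > h.py <<'E'
from plant import bot
import numpy as np, cv2
from scipy.spatial.transform import Rotation as R
def cam(name):
    """picture, K, camera-to-world pose"""
    c=bot.get_calibration(name)
    if name=="wrist":
        s=bot.read_state(); T=np.eye(4); T[:3,:3]=R.from_quat(s["eef_rot"]).as_matrix(); T[:3,3]=s["tcp_pos"]
        M=T@c["T_tool_cam"]
    else: M=np.linalg.inv(c["view"])
    return bot.camera(name),c,M
def unproj(uv,c,M,z):
    d=np.array([(uv[0]-c["cx"])/c["fx"],-(uv[1]-c["cy"])/c["fy"],-1.]); d=M[:3,:3]@d; o=M[:3,3]
    return o+d*(z-o[2])/d[2]
def proj(p,c,M):
    q=M[:3,:3].T@(np.asarray(p,float)-M[:3,3]); return np.array([c["cx"]+c["fx"]*q[0]/-q[2],c["cy"]-c["fy"]*q[1]/-q[2]])
def brass(im):
    h=cv2.cvtColor(im,cv2.COLOR_RGB2HSV)
    return cv2.inRange(h,(12,110,90),(32,255,255))
def blobs(m,amin=30,amax=1e9):
    cs,_=cv2.findContours(m,cv2.RETR_EXTERNAL,cv2.CHAIN_APPROX_NONE)
    return [c for c in cs if amin<=cv2.contourArea(c)<=amax]
def save(im,n): cv2.imwrite(f"pics/{n}.png",im[:,:,::-1])
def yawq(a):
    """tool down, closing axis turned by a from world y"""
    return (R.from_euler("z",a)*R.from_quat([0,1,0,0])).as_quat()
E
python3 - <<'E'
from h import *
im,c,M=cam("top"); print("cam",M[:3,3])
for b in blobs(brass(im)):
    (u,v),r=cv2.minEnclosingCircle(b); p=unproj((u,v),c,M,20)
    print((round(u),round(v)),"area",cv2.contourArea(b),"p",p[:2].round(),"dia",round(2*r*(M[2,3]-20)/c["fx"]), "eqdia",round(2*np.sqrt(cv2.contourArea(b)/np.pi)*(M[2,3]-20)/c["fx"],1))
for n,uv,z in [("p1",(320,247),33),("p2",(344,245),33),("p4",(385,244),33),("p5",(401,244),33),("cup",(366,240),93),("pan",(508,253),46),("panelL",(298,275),83),("panelR",(424,271),83),("handle",(361,294),64),("mouthL",(295,211),90),("mouthR",(421,208),90),("stopper",(225,228),30),("beaker",(470,346),0)]:
    print(n,unproj(uv,c,M,z).round(1))
# pan circle
h=cv2.cvtColor(im,cv2.COLOR_RGB2HSV); m=cv2.inRange(h,(0,0,130),(180,60,255)); m[:,:470]=0;m[:,545:]=0
for b in blobs(m,500):
    e=cv2.fitEllipse(b); print("pan?",e,unproj(e[0],c,M,46).round(1))
cv2.imwrite("pics/crop.png",cv2.resize(im[195:310,285:435,::-1],None,fx=5,fy=5,interpolation=cv2.INTER_CUBIC))
E
```

```text
cam [ 396.07623677   14.40258484 1327.46981731]
(184, 305) area 58.0 p [409. 334.] dia 24 eqdia 19.3
(176, 265) area 69.5 p [498. 355.] dia 25 eqdia 21.1
(187, 235) area 74.0 p [566. 333.] dia 24 eqdia 21.8
(484, 172) area 635.0 p [ 714. -343.] dia 67 eqdia 63.8
(634, 163) area 340.0 p [ 735. -684.] dia 71 eqdia 46.7
p1 [538.3  30.5  33. ]
p2 [543.  -23.1  33. ]
p4 [ 545.5 -114.6   33. ]
p5 [ 545.6 -150.2   33. ]
cup [547.  -68.2  93. ]
pan [ 525.  -383.1   46. ]
panelL [472.5  76.6  83. ]
panelR [ 482.1 -192.1   83. ]
handle [433.2 -58.8  64. ]
mouthL [609.8  84.   90. ]
mouthR [ 617.  -186.7   90. ]
stopper [581.  244.7  30. ]
beaker [ 320.3 -305.7    0. ]
pan? ((507.8974609375, 253.0254364013672), (49.542293548583984, 51.163570404052734), 129.4981689453125) [ 524.9 -382.9   46. ]
pan? ((507.0, 38.5), (87.35011291503906, 91.34431457519531), 0.0) [1020.8 -397.6   46. ]
```

View pics/crop.png

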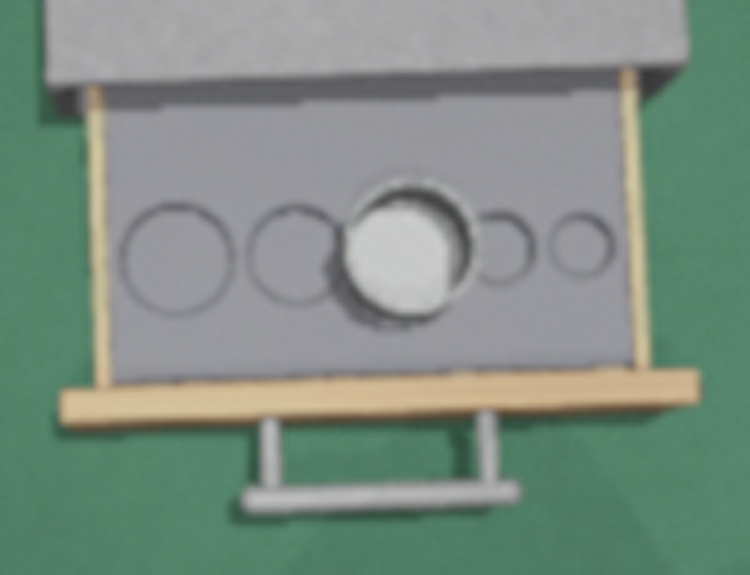

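The crop shows the cup rim centred at about top-image (367,245). Pockets 1, 2, 4 and 5 are visible, and the drawer is yawed by about +2°. Next I'll look at the cup with the wrist camera.

```bash
python3 - <<'E'
from h import *
im,c,M=cam("top"); p=unproj((367,245),c,M,93); print(p)
q=yawq(0.036)
bot.move_ptp([525,-65,260],q); print(bot.read_state()["t"],bot.read_state()["joint_pos"].round(2))
im,c,M=cam("wrist"); save(im,"w1")
bot.move_ptp([510,-383,260],q)
im,c,M=cam("wrist"); save(im,"w2"); print(proj([525,-383,46],c,M))
cv2.imwrite("pics/w12.png",cv2.resize(np.hstack([cv2.imread("pics/w1.png"),cv2.imread("pics/w2.png")]),(800,300),interpolation=cv2.INTER_AREA))
E
```

```text
[536.32373124 -70.29951807  93.        ]
2.4833 [ 0.25  0.1  -0.26  0.   -1.22 -1.78]
[323.30389927 217.51582156]
```

View pics/w12.png

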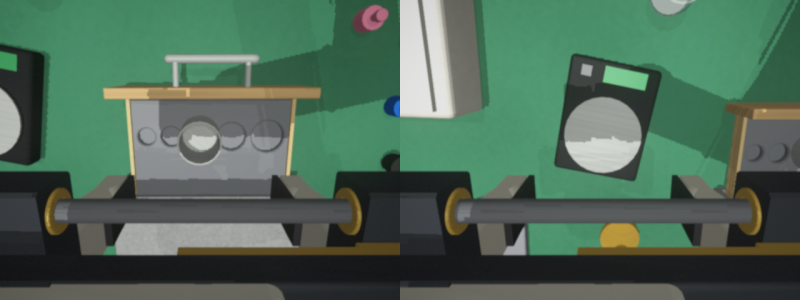

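The pan is where the top camera predicted it: wrist pixel (323,216) against a predicted (323,217). The wrist camera shows the tool's +x side. I'll fit circles for the cup and pockets in the first wrist picture.

```bash
cat >> h.py <<'E'
def circle(im,c,M,p,dia,win=22):
    """Hough circle of known size near the expected world point; returns world point, best first"""
    g=cv2.cvtColor(im,cv2.COLOR_RGB2GRAY); u,v=proj(p,c,M); d=-(M[:3,:3].T@(np.asarray(p,float)-M[:3,3]))[2]
    k=3; r=dia/2*c["fx"]/d*k; w=int(dia/2*c["fx"]/d+win); x0,y0=int(max(u-w,0)),int(max(v-w,0))
    s=cv2.resize(g[y0:y0+2*w,x0:x0+2*w],None,fx=k,fy=k,interpolation=cv2.INTER_CUBIC)
    h=cv2.HoughCircles(s,cv2.HOUGH_GRADIENT,1,4*k,param1=60,param2=12,minRadius=int(r*.94),maxRadius=int(r*1.06)+1)
    if h is None: return None
    return [(unproj(((a+.5)/k-.5+x0,(b+.5)/k-.5+y0),c,M,p[2])[:2].round(1).tolist(),round(float(q/r*dia),1)) for a,b,q in h[0][:3]]
E
python3 - <<'E'
from h import *
im=cv2.imread("pics/w1.png")[:,:,::-1].copy(); c=bot.get_calibration("wrist")
T=np.eye(4); T[:3,:3]=R.from_quat(yawq(0.036)).as_matrix(); T[:3,3]=[525,-65,260]; M=T@c["T_tool_cam"]
im2,c2,M2=cam("top")
for n,p,d in [("cup",[536,-70,93],58),("p1",[538,30.5,33],48),("p2",[543,-23,33],42),("p4",[545,-114,33],30),("p5",[545.6,-150,33],26)]:
    print(n,"wrist",circle(im,c,M,p,d,12),"top",circle(im2,c2,M2,p,d,8))
print("pan",circle(im2,c2,M2,[525,-383,46],112,8))
E
```

```text
cup wrist [([538.8, -69.8], 56.3), ([535.8, -68.0], 56.8), ([538.7, -66.6], 57.5)] top [([536.7, -68.5], 54.5), ([531.7, -60.7], 56.9)]
p1 wrist [([537.9, 30.9], 47.2)] top [([537.9, 32.3], 47.9)]
p2 wrist [([539.2, -23.3], 40.3)] top [([544.1, -23.5], 43.8)]
p4 wrist [([542.0, -109.7], 29.8), ([544.7, -113.1], 30.7)] top None
p5 wrist [([547.6, -149.6], 25.6)] top None
pan None
```

```bash
cat >> h.py <<'E'
def lower(p,z0,z1,step=1.0,df=2.0,v=15):
    """lower from z0 to z1 till the upward force rises by df; returns z reached and force change"""
    bot.line_to([p[0],p[1],z0],60); bot.pause(.3); f0=bot.read_state()["contact_force"].copy(); z=z0
    while z>z1:
        z=max(z-step,z1); bot.line_to([p[0],p[1],z],v); f=bot.read_state()["contact_force"]-f0
        if f[2]>df: break
    return z,f.round(1)
E
python3 - <<'E'
from h import *
q=yawq(0.036)
bot.move_gripper(86)
bot.move_ptp([537,-69,180],q); bot.line_to([537,-69,66],100)
print(bot.read_state()["contact_force"].round(1))
bot.move_gripper(40,12); s=bot.read_state(); print("w",s["width"],s["finger_force"],s["tcp_pos"].round(1))
bot.line_to([537,-69,200],80); s=bot.read_state(); print(s["width"],s["contact_force"].round(1))
bot.line_to([525,-383,200],200); print(lower([525,-383],90,76))
print(bot.read_state()["tcp_pos"],bot.read_state()["width"])
E
```

```text
[ 0.2 -0.8 -0. ]
w 57.3003094036616 11.999990874901414 [537.1 -69.   66.1]
57.538578430678136 [ 0.1  1.2 -1.6]
(79.0, array([-0.9,  1.7,  2.6]))
[ 525.17845322 -383.10180373   79.24725561] 57.453139458905866
```

```bash
python3 - <<'E'
from h import *
q=yawq(0.036)
bot.move_gripper(82); bot.pause(.3); bot.line_to([525,-383,200],100)
im,c,M=cam("top")
bot.move_ptp([570,290,260],q); print(bot.read_state()["t"])
im,c,M=cam("wrist"); save(im,"w3")
np.savez("w3.npz",M=M)
for b in blobs(brass(im),60):
    (u,v),(w,h),a=cv2.minAreaRect(b); p=unproj((u,v),c,M,20); print((round(u),round(v)),cv2.contourArea(b),p[:2].round(),"size",round(w),round(h))
E
```

```text
20.575
(453, 398) 4038.0 [788. 438.] size 371 16
(548, 338) 839.0 [711. 528.] size 74 29
(104, 338) 1277.5 [729.  63.] size 35 74
(374, 194) 591.0 [566. 335.] size 28 27
(395, 116) 1481.5 [495. 350.] size 42 45
(50, 74) 1090.0 [469.  43.] size 24 100
(378, 21) 1829.0 [417. 329.] size 42 54
(271, 3) 104.5 [406. 238.] size 6 24
```

View pics/w3.png

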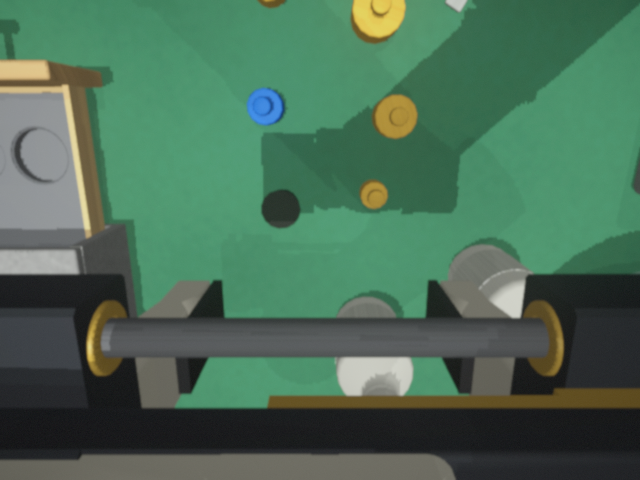

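The wrist view shows weight 1 at (378,15), weight 2 at (395,116), weight 4 at (374,194) and the fourth weight just at (271,3). The stopper is at (281,208), the blue decoy at (265,106), and the bottles are behind. By size these are 44, 38 and 26 mm. I'll look closely at weight 1 and the fourth weight.

```bash
cat >> h.py <<'E'
Q=yawq(0.036); H={1:51,2:47,3:43,4:39,5:36}; D={1:44,2:38,3:32,4:26,5:22}
def look(n,p,tag=None):
    """hover beside weight n expected at p; refine its centre from knob and body-top circles"""
    bot.move_ptp([p[0]+22,p[1],165],Q); bot.pause(.2); im,c,M=cam("wrist")
    if tag: save(im,tag)
    best=None
    for b in blobs(brass(im[:275]),150):
        m=cv2.moments(b); u=np.array([m["m10"],m["m01"]])/m["m00"]; w=unproj(u,c,M,(H[n]-18)*.75); w_=np.linalg.norm(w[:2]-p[:2])
        if best is None or w_<best[0]: best=(w_,w[:2],2*np.sqrt(cv2.contourArea(b)/np.pi)*(M[2,3]-H[n]+18)/c["fx"])
    if best is None: return None
    w=best[1]; print("weight",n,"blob",w.round(1),"eqdia",round(best[2],1))
    print(" knob",circle(im,c,M,[*w,H[n]],16,6)); print(" body",circle(im,c,M,[*w,H[n]-18],D[n],6))
    return w
E
python3 - <<'E'
from h import *
bot.move_gripper(60)
look(3,np.array([392,237]),"k3"); look(1,np.array([411,331]),"k1")
a=cv2.imread("pics/k3.png");b=cv2.imread("pics/k1.png")
cv2.imwrite("pics/k31.png",np.hstack([a[60:460,120:520],b[60:460,120:520]]))
E
```

```text
weight 3 blob [389.4 234.9] eqdia 31.3
 knob [([388.6, 234.3], 15.1)]
 body [([389.0, 234.7], 30.9)]
weight 1 blob [409.5 327.9] eqdia 43.2
 knob [([409.7, 327.7], 14.9)]
 body [([409.3, 327.8], 42.8), ([406.8, 326.3], 46.8), ([406.7, 329.1], 46.8)]
```

View pics/k31.png

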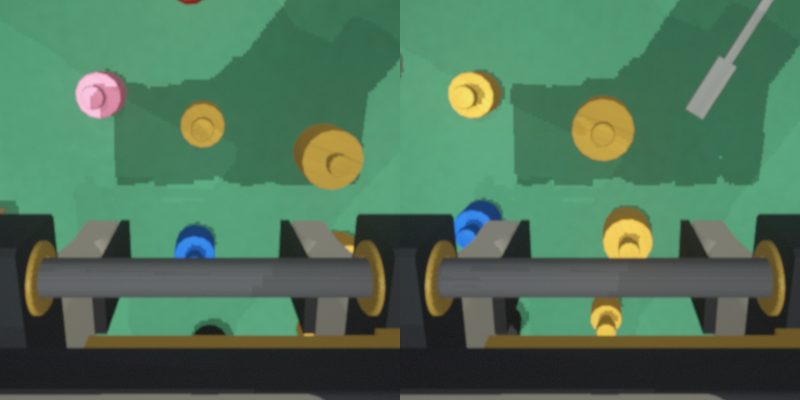

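The pictures show weight 3 (32 mm) and weight 1 (44 mm) fitted cleanly, with the pink, blue and red decoys beside them, so weight 5 is absent. I'll re-measure the pockets with the top camera and then pick weight 1.

```bash
cat >> h.py <<'E'
def pick(n,p,yaw=0.036,grip=25):
    q=yawq(yaw); bot.move_gripper(40); bot.move_ptp([p[0],p[1],130],q); bot.line_to([p[0],p[1],H[n]-15],80)
    s=bot.read_state(); print("F down",s["contact_force"].round(1)); bot.move_gripper(5,grip); s=bot.read_state(); print("width",round(s["width"],1),s["tcp_pos"].round(1))
    bot.line_to([p[0],p[1],150],80); bot.pause(.2); s=bot.read_state(); print("held",round(s["width"],1),s["contact_force"].round(1))
def place(n,p,yaw):
    q=yawq(yaw); zs=23+H[n]-15
    bot.move_ptp([p[0],p[1],160],q); z,f=lower(p,zs+16,zs-1,1.0,2.5,15); print("z",z,"seat",zs,"df",f,"t",bot.read_state()["t"])
    return z-zs
def letgo(p,n):
    bot.move_gripper(34); bot.pause(.3); s=bot.read_state(); bot.line_to([p[0],p[1],170],80)
E
python3 - <<'E'
from h import *
for y in (0.036+np.pi/2,0.036-np.pi/2):
    j=bot.solve_ik([538,31,100],yawq(y)); print(y,None if j is None else j.round(2))
im,c,M=cam("top"); save(im,"top1")
for n,p,d in [(1,[538,31,33],48),(2,[540,-23,33],42),(3,[542,-72,33],36),(4,[544,-114,33],30),(5,[545.6,-150,33],26)]: print(n,circle(im,c,M,p,d,8))
pick(1,np.array([409.5,327.8]))
bot.move_ptp([560,140,200],Q); im,c,M=cam("wrist"); save(im,"w4")
for n,p,d in [(1,[538,31,33],48),(2,[540,-23,33],42),(3,[542,-72,33],36),(4,[544,-114,33],30),(5,[545.6,-150,33],26)]: print(n,proj(p,c,M).round(),circle(im,c,M,p,d,12))
E
```

```text
1.6067963267948966 [ 0.42  0.26 -0.46  0.   -0.86 -0.39]
-1.5347963267948965 [ 0.42  0.26 -0.46  0.   -0.86  2.76]
1 [([539.4, 30.1], 51.2)]
2 [([540.3, -20.5], 42.1)]
3 [([545.0, -70.3], 36.2)]
4 [([544.4, -114.2], 31.8)]
5 [([549.0, -149.9], 25.6)]
F down [0.4 0.4 0. ]
width 14.9 [409.6 328.   36.2]
held 15.0 [ 0.4 -0.  -4.4]
1 [184. 180.] [([537.2, 31.3], 45.9), ([537.1, 34.4], 51.0), ([534.7, 36.6], 51.0)]
2 [114. 180.] [([539.4, -22.5], 39.7), ([537.4, -16.2], 43.7), ([540.8, -19.0], 42.0)]
3 [ 51. 181.] [([541.2, -68.3], 35.9), ([538.5, -63.1], 36.5)]
4 [ -4. 181.] [([540.6, -71.6], 30.4), ([540.7, -67.8], 30.9)]
5 [-51. 182.] [([540.4, -74.1], 25.7)]
```

View pics/w4.png

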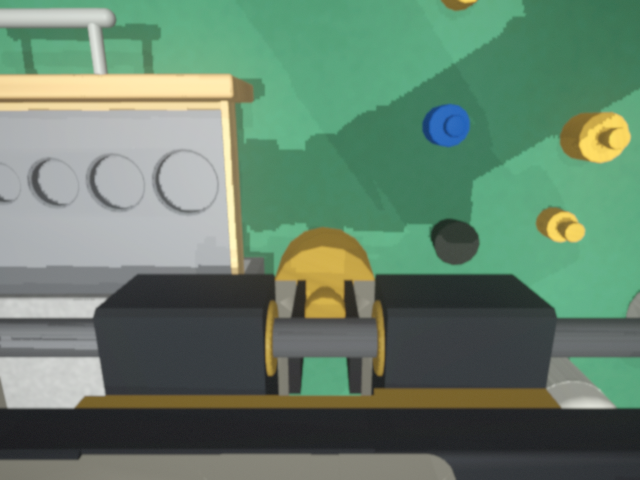

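The picture shows weight 1 hanging upright in the fingers and pocket 1 centred at about (187,181), which agrees with (538,31). I'll place it there.

```bash
python3 - <<'E'
from h import *
p=np.array([538,31.2]); d=place(1,p,0.036+np.pi/2); s=bot.read_state(); print(d,s["tcp_pos"],s["eef_rot"].round(3))
if d<=1.5: letgo(p,1)
else: print("not seated")
E
```

```text
z 58.0 seat 59 df [ 0.5 -1.4 10.1] t 36.25
-1.0 [539.24874781  31.32984649  59.07860755] [ 0.72  -0.694  0.001 -0.001]
```

```bash
python3 - <<'E'
from h import *
bot.move_ptp([570,40,230],Q); bot.pause(.2); im,c,M=cam("wrist"); save(im,"w5")
print("knob1",circle(im,c,M,[538,31,74],16,10))
for n,p,d in [(2,[540,-22,33],42),(3,[542,-70,33],36),(4,[544,-114,33],30),(5,[545.6,-150,33],26)]: print(n,circle(im,c,M,p,d,8))
bot.move_gripper(60); look(2,np.array([495,350]),"k2")
E
```

```text
knob1 [([538.6, 30.9], 15.2)]
2 [([541.8, -23.1], 44.7), ([538.4, -22.3], 44.7), ([541.9, -19.5], 43.5)]
3 [([543.2, -71.3], 38.0), ([544.2, -68.0], 36.2)]
4 [([544.5, -111.8], 28.8), ([544.3, -108.2], 29.3)]
5 [([545.5, -147.4], 27.5), ([544.8, -143.2], 26.9)]
weight 2 blob [494.5 349.5] eqdia 37.3
 knob [([495.6, 349.1], 15.9)]
 body [([494.4, 349.4], 36.9)]
```

View pics/w5.png

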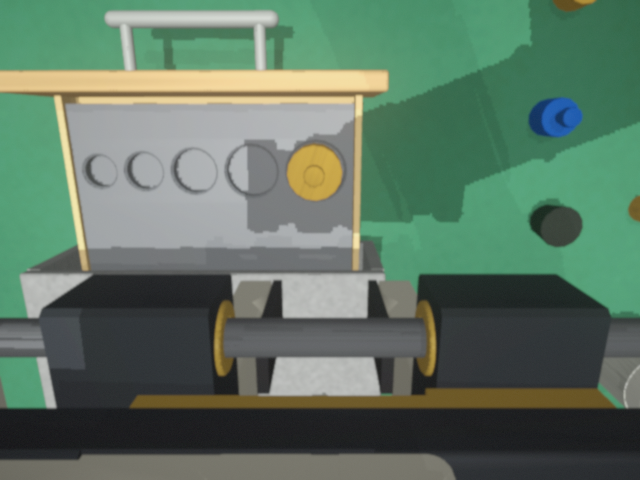

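The picture shows weight 1 seated concentrically in pocket 1, with its knob at (314,176), and the other pockets clear. The pocket spacing fits a constant 8.5 mm gap between pockets. Next is weight 2.

```bash
python3 - <<'E'
from h import *
pick(2,np.array([494.9,349.2])); p=np.array([540.3,-22.5])
if bot.read_state()["width"]>12:
    d=place(2,p,0.036+np.pi/2); print(d,bot.read_state()["tcp_pos"])
    if d<=1.5: letgo(p,2); bot.move_gripper(60); look(3,np.array([389,234.6]),"k3b")
E
```

```text
F down [ 0.6  0.2 -1. ]
width 14.6 [495.  349.5  32.2]
held 14.7 [ 0.2 -0.4 -3. ]
z 55.0 seat 55 df [0.5 0.4 2.5] t 54.9417
0.0 [540.39541184 -22.50485883  55.10214137]
weight 3 blob [389.3 234.8] eqdia 31.3
 knob [([389.7, 233.8], 15.7)]
 body [([389.4, 234.8], 30.7)]
```

```bash
python3 - <<'E'
from h import *
pick(3,np.array([389.4,234.4])); p=np.array([542,-70])
if bot.read_state()["width"]>12:
    d=place(3,p,0.036+np.pi/2); print(d,bot.read_state()["tcp_pos"])
    if d<=1.5:
        letgo(p,3); bot.move_ptp([570,-60,230],Q); bot.pause(.2); im,c,M=cam("wrist"); save(im,"w6")
        for n,p,d in [(4,[543.5,-111.5,33],30),(5,[545,-148,33],26)]: print(n,circle(im,c,M,p,d,8))
        bot.move_gripper(60); look(4,np.array([566,334]),"k4")
E
```

```text
F down [ 0.2 -0.6 -0.4]
width 15.1 [389.5 234.6  28.1]
held 14.5 [ 0.8 -0.3 -2.2]
z 60.0 seat 51 df [ 0.1 -0.7  7.5] t 70.7167
9.0 [543.13397104 -69.95984828  60.9053091 ]
```

Weight 3 stopped 9 mm above its seat, so it is on the rim. I'll lift it and look.

```bash
python3 - <<'E'
from h import *
bot.line_to([542,-70,150],80); bot.pause(.2); s=bot.read_state(); print(s["width"],s["contact_force"].round(1))
bot.move_ptp([570,60,230],Q); bot.pause(.2); im,c,M=cam("wrist"); save(im,"w6")
print(proj([542,-70,33],c,M))
for n,p,d in [(3,[542,-70,33],36),(4,[543.5,-111.5,33],30),(5,[545,-148,33],26)]: print(n,circle(im,c,M,p,d,8))
print("knobs",circle(im,c,M,[538.5,31,74],16,8),circle(im,c,M,[540.3,-22.5,70],16,8))
E
```

```text
14.830533973948885 [ 0.7  0.4 -1. ]
[170.48910486 166.82932262]
3 [([535.2, -70.4], 34.3), ([534.5, -73.9], 34.2), ([534.7, -66.5], 35.0)]
4 [([536.1, -110.7], 31.3)]
5 [([538.2, -147.8], 26.9), ([537.8, -143.6], 24.8)]
knobs None None
```

View pics/w6.png

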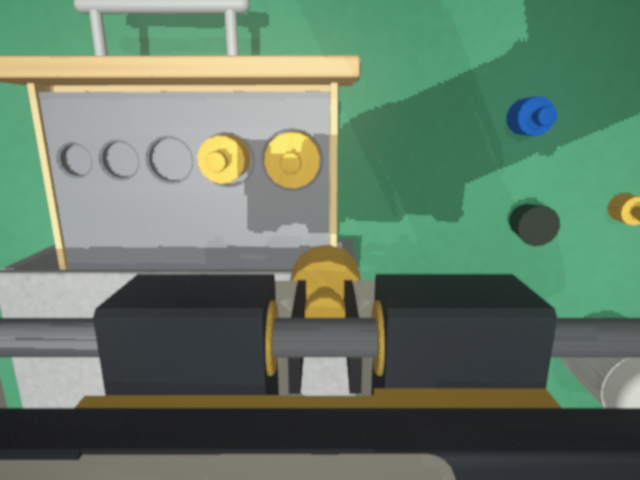

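The drawer has slid about 7 mm further out, so pocket 3 is now at (535.3,-70.3). Weights 1 and 2 still look seated. I'll place weight 3 there.

```bash
python3 - <<'E'
from h import *
c=bot.get_calibration("wrist")
s=bot.read_state(); T=np.eye(4); T[:3,:3]=R.from_quat(s["eef_rot"]).as_matrix(); T[:3,3]=s["tcp_pos"]; M=T@c["T_tool_cam"]
for uv,z in [((221,159),52),((217,161),70),((292,159),56),((291,160),74)]: print(unproj(uv,c,M,z).round(1))
p=np.array([535.3,-70.3]); d=place(3,p,0.036+np.pi/2); print(d,bot.read_state()["tcp_pos"])
if d<=1.5: letgo(p,3)
else: bot.line_to([*p,150],80)
bot.move_ptp([570,60,230],Q); bot.pause(.2); im,c,M=cam("wrist"); save(im,"w7")
for n,p,d in [(3,[535.3,-70,33],36),(4,[536.5,-111.5,33],30),(5,[538,-148,33],26)]: print(n,circle(im,c,M,p,d,8))
E
```

```text
[532.2 -23.2  52. ]
[532.  -21.9  70. ]
[529.8  32.9  56. ]
[528.9  33.4  74. ]
z 50.0 seat 51 df [0.9 0.1 7.4] t 81.8333
-1.0 [536.55940897 -70.22998886  50.97032935]
3 [([539.8, -77.4], 34.1), ([537.1, -70.3], 35.3)]
4 [([537.3, -114.1], 31.1), ([537.2, -110.8], 31.1)]
5 [([538.8, -148.7], 24.8)]
```

View pics/w7.png

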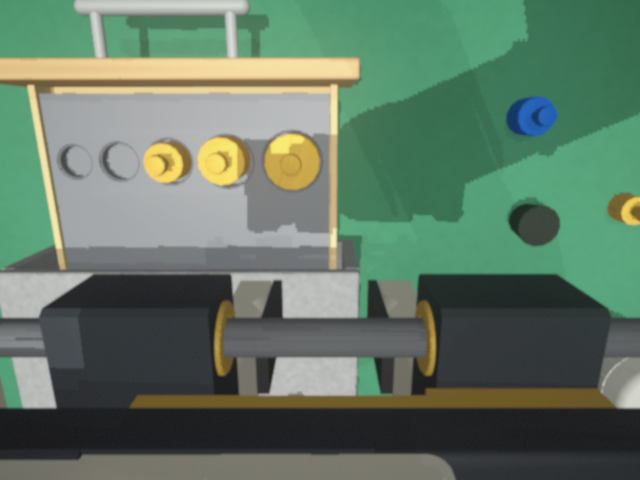

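Weights 1 to 3 are seated in their pockets: (291,161), (221,161) and (165,162). Weight 4 is next; I'll check the pocket again while holding it.

```bash
python3 - <<'E'
from h import *
bot.move_gripper(60); w=look(4,np.array([566,334]))
if w is not None and np.linalg.norm(w-[566,334])<8:
    pick(4,w); bot.move_ptp([570,0,230],Q); bot.pause(.2); im,c,M=cam("wrist"); save(im,"w8")
    for n,p,d in [(4,[537.3,-111.5,33],30),(5,[538.8,-148,33],26)]: print(n,proj(p,c,M).round(),circle(im,c,M,p,d,8))
    cv2.imwrite("pics/w8c.png",cv2.resize(im[100:340,60:380,::-1],None,fx=2,fy=2))
E
```

```text
weight 4 blob [567.1 335.7] eqdia 25.3
 knob [([565.8, 335.9], 15.3)]
 body [([567.2, 335.5], 25.1)]
F down [-0.1 -0.  -0.5]
width 14.6 [567.1 335.8  24.2]
held 14.4 [ 0.1  0.3 -0.6]
4 [191. 162.] [([537.5, -113.8], 31.8), ([537.1, -109.1], 29.9)]
5 [147. 162.] [([539.1, -148.4], 26.1), ([538.4, -145.0], 26.0), ([539.3, -152.2], 24.9)]
```

View pics/w8c.png

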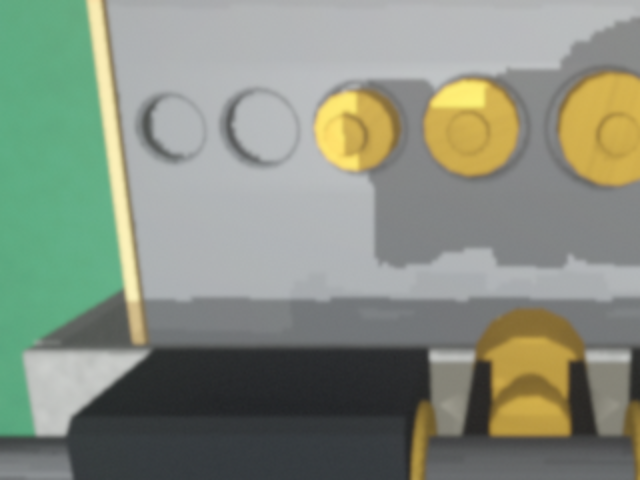

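Pocket 4 is at about wrist (190.5,163), which is about (537.9,-111.6). The weights already placed sit level.

```bash
python3 - <<'E'
from h import *
p=np.array([537.9,-111.6]); d=place(4,p,0.036+np.pi/2); print(d,bot.read_state()["tcp_pos"])
if d<=1.5: letgo(p,4)
else: bot.line_to([*p,150],80)
bot.move_ptp([590,-60,230],Q); bot.pause(.2); im,c,M=cam("wrist"); save(im,"w9")
im,c2,M2=cam("top"); save(im,"top2")
# handle bar in wrist view: expected position
print(proj([538-74-35-2,-60,64],c,M))
E
```

```text
z 46.0 seat 47 df [0.8 0.2 5.9] t 102.4583
-1.0 [ 539.12398575 -111.55569857   46.98830205]
[333.74351094 -20.70113531]
```

View pics/w9.png

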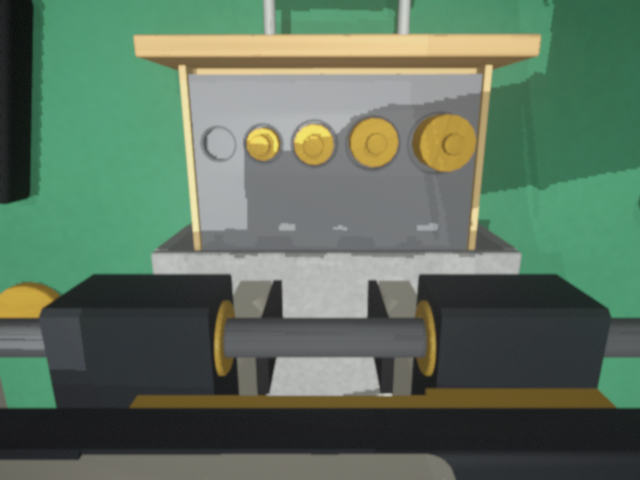

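All four weights are down in their pockets, and pocket 5 is empty at (219,143) because weight 5 is absent. Now I'll push the drawer by its handle with closed fingers, guarded by the force reading.

```bash
cat > push.py <<'E'
from h import *
a=0.036; u=np.array([np.cos(a),np.sin(a)]); h0=np.array([428.,-58.8])
bot.move_gripper(0,10)
P=lambda s,z:[*(h0+u*s),z]
bot.move_ptp(P(-29,150),Q); bot.line_to(P(-29,47),80); bot.pause(.3); f0=bot.read_state()["contact_force"].copy()
s=-29; log=[]
while s<150:
    s+=5 if s<90 else 1.5
    bot.line_to(P(s,47),40); st=bot.read_state(); f=-(st["contact_force"]-f0)[:2]@u; log.append((round(s,1),round(float(f),1)))
    if f>14 and s>-10: break
print(log,st["tcp_pos"],st["t"])
E
python3 push.py
```

```text
[(-24, 0.3), (-19, -0.1), (-14, -0.1), (-9, 0.5), (-4, 0.1), (1, 0.1), (6, 0.7), (11, 0.9), (16, 0.4), (21, 0.7), (26, 1.0), (31, -0.1), (36, 0.7), (41, -0.3), (46, -0.2), (51, 0.5), (56, 0.7), (61, 0.9), (66, 0.1), (71, -0.2), (76, 0.1), (81, 0.4), (86, 0.4), (91, -0.3), (92.5, -0.0), (94.0, -0.0), (95.5, 0.7), (97.0, 0.8), (98.5, 0.4), (100.0, -0.3), (101.5, 0.1), (103.0, 0.4), (104.5, 4.0), (106.0, 8.1), (107.5, 10.9), (109.0, 11.6), (110.5, 6.0), (112.0, 4.6), (113.5, 3.3), (115.0, 2.7), (116.5, 1.8), (118.0, 1.1), (119.5, 2.9), (121.0, 7.0), (122.5, 11.3), (124.0, 15.9)] [547.67983294 -54.73658914  46.51023892] 122.2417
```

The force trace shows the catch peak of about 11.6 N, then the drop, then the end stop. I'll back off and check.

```bash
python3 - <<'E'
from h import *
bot.line_to([515,-56,47],60); bot.line_to([515,-56,200],100)
bot.move_joints([-0.931,0.359,0.012,0,-1.224,-0.288]); bot.pause(.3)
im,c,M=cam("top"); s1,_,_=cam("scene"); save(np.hstack([im[90:390,100:560],s1[150:450,0:340]]),"end"); print(bot.read_state()["t"])
print("cup",circle(im,c,M,[525,-383,106],58,10))
for uv in [(298,275)]: pass
E
```

```text
127.3833
cup [([518.6, -362.8], 59.1), ([527.1, -381.1], 55.8), ([523.5, -369.9], 57.4)]
```

View pics/end.png

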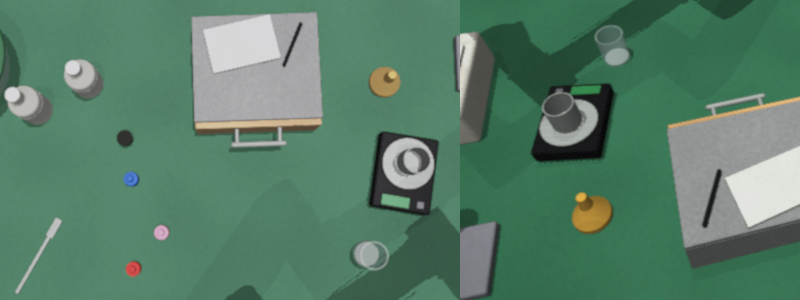

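The cup stands upright on the pan, the drawer is flush, and nothing has been knocked over. I'm handing in.

```bash
python3 -c "
from plant import bot
print(bot.close_job())"
```

```text
the job is handed in; nothing more can be done
None
```

I handed the job in at about 127 s: the cup stands on the pan, weights 1–4 are seated in their pockets (weight 5 was absent), the drawer is closed past its catch and nothing was knocked over; the interface returned no verdict.

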